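# Switch on the sample warmer at its guarded toggle

### The arm

A 6-joint arm with a two-finger parallel gripper is mounted at the origin on the work surface. World frame = base frame: x ahead of the robot, y to its left, z up, the work surface at z = 0. Lengths are in m, angles in rad, forces in N, time in s.
With the tool pointing down it reaches from about 0.225 to 0.725 m from the base axis. Payload 3.1 kg.
Tool frame: the origin (TCP) lies between the finger pads; the fingertips stand 11 mm ahead of it and the grasp point (between the pads) lies 8 mm behind it; z points along the fingers, y is the direction in which the jaws open and shut (so a half turn about z gives the same grasp; the last joint's range is limited). The gripper opens to 85 mm and grips with 20 to 120 N. Pads are 22 mm wide; open, the fingers measure 114 mm over their backs; the gripper's body (76 mm by 85 mm) begins 54 mm behind the grasp point. The pads swing forward as they close: fully open they stand 13 mm farther back than shut.
Start: joints at [0.989, 0.048, 0.099, 1.622, 0, 1.443], TCP at [0.23, 0.472, 0.242] pointing down, gripper open.
Joint ranges: [-2.91, 2.91], [-0.99, 1.94], [-1.21, 1.42], [-2.12, 2.29], [-1.49, 1.47], [-3.14, 3.14]. Speed limits (rad/s): [2.79, 2.79, 3.14, 3.14, 3.14, 3.14].

### API

Orientations are given as a 3x3 rotation matrix whose columns are the frame's x, y, z axes.
In Python, from workcell import observe, snapshot, job_done gives the robot as it stands.
- The arm moves only by the tool carry_out, never from a script. Its argument "series" is a list of rows, each an object with "slide": the shift along the world's x, y, z in m, a list of three; "yaw": the turn about the world's z in degrees. A call has 1 to 10 rows; each row shifts and turns the commanded pose from where the row before left it; what a row does not reach is not made up. A row lasts 1/10 s, in which the tool goes at most 50 mm and 8.59 degrees, less where a joint would pass 70% of its speed; a pose out of reach is approached as far as the arm can. A call is refused whole if a number of a shift passes 0.05 or a number of a turn 8.59, either way. A call with a gripper value outside its range is refused whole. "claw" is the opening, from 0 (shut) to 1 (fully open), set as the call begins (left out, the last holds). The fingers move at their own pace and stop on an object; the grip force is fixed at half the most. Time passes only in rows, so rows that do not move let the fingers close. It gives the time, the measured TCP pose, the force and the opening at its end, in the units of the state.
- observe(): the state, without advancing time (a new reading comes with each control period).
- snapshot(name): name is "scene" or "top"; returns a dict with "frame" (384x512x3 uint8, blue, green, red), "fx", "fy", "cx", "cy" (pixels), "R" (3x3) and "t" (3): a world point X has camera coordinates R X + t. Camera axes: x right, y down, z forward; pixel columns grow to the right and rows downward; lengths in m; the calibration is good to about 2 mm. A picture is of the moment at which its call begins. There is no depth.
- job_done(): hands the job in, once; it reports no verdict.
The state is a dict: "time_s": time; "joints": joint angles; "joint_velocities": joint speeds; "effort": joint torques, N m; "tcp_pos": TCP position; "orientation": TCP orientation; "wrist_force": force on the tool from outside, world axes, zero at the start; "torque": the same for the moment, N m; "finger_gap": opening from 0.0 (shut) to 1.0 (fully open).
Only numpy, scipy, OpenCV 4.12 (cv2) and the standard library are available. Lean on these libraries where they do the work, as an engineer would, in place of code of your own. Each camera call takes 0.05 s, during which the arm holds its last target.

### The job

Switch on the honey sample warmer: with a fingertip tip the red switch guard on its deck up by its lip and all the way over, push the metal toggle beneath it over towards the hinge (on, to the left), then tip the guard back again so that it drops shut over the toggle. Only push with the fingers, lightly: do not grip or force anything, and leave the jars and the other things on the bench where they stand.

Things in the scene. Friction and masses are not known exactly. Their poses are not given: they have to be found in the camera images.
- warmer: white sample warmer fixed on the bench, 250 (x) x 300 (y) mm. Origin: centre of its underside; -x side = front, to the robot; +y = left. Rear part: metal block with 8 wells, x = -18 to 122, top z = 98 mm, jars in it up to z = 134. Front part: flat deck, top z = 90 mm, x = -125 to -18, with the guarded toggle lengthwise on the line x = -75 mm; left of y = 85 only a lamp 10 mm high and a flat read-out
- switch_seat (a point): point on the deck under the toggle: x = -75, y = -68, z = 90 mm in the warmer's frame. A flat bezel and a bushing 17 mm wide and 9 mm high surround it
- guard_hinge (a point): middle of the guard's hinge line, fixed, at x = -75, y = -23, z = 98 mm in the warmer's frame; the line runs along the warmer's x. Open, the whole guard leans over to the left (+y) of this line, lip uppermost: the lip's edge is then about 58 mm left of and 93 mm above the hinge, with free space to its left
- guard_lip (a point): middle of the red guard's lip edge, its right-hand end; moves with the guard. The guard is a red channel 46 mm wide with 3 mm walls: roof, two side cheeks, right-hand end and underside open. Shut, the roof and its 15 mm, slightly upturned lip reach 102 mm to the right (-y) of the hinge; the lip's edge is 49 mm above the deck with 46 mm free below it; the cheeks end 20 mm short of that edge
- guard (a joint): angle of the guard: 0 shut over the toggle, 1.75 fully open (lip swung up and over to the left, on its stop). Over-centre spring and weight: left below about 1.0 rad it falls shut, left above it falls fully open and stays. About 1 N at the lip moves it
- toggle_tip (a point): top end of the metal toggle bat, 11 mm thick there; its pivot is 5 mm above switch_seat, the tip 36 mm from the pivot (39 mm above the deck); moves with the toggle
- toggle (a joint): angle of the toggle: 0 off (leans 0.3 rad to the right), 0.6 on (leans 0.3 rad to the left, the warmer's +y). It snaps: pushed past its middle (0.3) it goes the rest of the way by itself; about 3 N at the tip moves it
- jar_light: sample jar 45 mm in diameter and 70 mm high with light honey and a blue lid, standing 34 mm deep in one of the warmer's wells; origin at the centre of its underside; leave it alone
- jar_amber: the same jar with amber honey, in another well; origin at the centre of its underside; leave it alone
- jar_dark: the same jar with dark honey, in another well; origin at the centre of its underside; leave it alone
- jar_bench: the same jar with light honey, standing on the bench to the right of the warmer; origin at the centre of its underside; leave it alone
- refractometer: blue hand refractometer lying on the bench in front of the warmer, about 190 mm long and 40 mm thick; origin on the bench under its middle; leave it alone
- moisture_meter: flat white meter 62 x 115 x 26 mm on the bench to the right of the warmer; origin at the centre of its underside; leave it alone
- stick_cup: clear cup 62 mm in diameter and 80 mm high with wooden sticks reaching up to 155 mm, on the bench to the left of the warmer; origin at the centre of its underside; leave it alone

How it is judged:
By the outcome, as a careful person would: the job done as asked, in the order asked, and still so for the second after the job is handed in, with the robot touching nothing.
It also fails if it takes over 56 s, if anything falls off the work surface, if the arm or the gripper's body presses on something with over 40 N, if the wrist force passes 120 N, or if a joint passes its speed limit or range.

## Working session

There is one attempt and no reset: what is moved stays moved. The work goes in short steps, Python scripts to look and compute and a tool call to move; the robot and the scene stay as the last step left them, time stands still between calls to the robot, and variables do not carry over. Pictures are saved under pics/ and viewed, and the job is handed in when it is done.

Besides the shell and the picture viewer there is one more tool, called after ">>>" as name(argument=value, ...) on one line, values as JSON. carry_out: Moves the arm, as the interface text tells. Its arguments: {"type":"object","properties":{"series":{"type":"array"},"claw":{"type":"number"}},"required":["series"]}

```bash
mkdir -p pics; ls; python3 - <<'E'
from workcell import observe, snapshot
import cv2
s=observe()
print(s)
for n in("scene","top"):
    d=snapshot(n); cv2.imwrite(f"pics/{n}0.png",d["frame"]); print(n,d["fx"],d["fy"],d["cx"],d["cy"],d["R"],d["t"])
E
```

```text
pics
{'time_s': 0.0, 'joints': array([9.89227582e-01, 4.87063611e-02, 9.76088345e-02, 1.62201365e+00,
       1.57982995e-05, 1.44295938e+00]), 'joint_velocities': array([ 0.00023884, -0.00107978, -0.00063357,  0.00076241, -0.00023831,
        0.00057822]), 'effort': array([-3.96556788e-04, -3.38784635e+01,  3.20014894e+01,  2.04375159e-02,
       -1.78345709e-05,  7.37047458e-06]), 'tcp_pos': array([0.22981954, 0.47137401, 0.24114575]), 'orientation': array([[-8.98817423e-01,  4.38321331e-01, -1.28483107e-03],
       [ 4.38323104e-01,  8.98815414e-01, -1.92561573e-03],
       [ 3.10787520e-04, -2.29394811e-03, -9.99997321e-01]]), 'wrist_force': array([-0.40711145, -0.5080276 ,  0.58874602]), 'torque': array([0.00675513, 0.05356128, 0.01240856]), 'finger_gap': 1.003919940493225}
scene 436.8374360081217 436.8374360081217 247.65066111565758 187.81099976246108 [[ 0.03962653  0.99895223  0.02289515]
 [ 0.59640394 -0.00526175 -0.80266721]
 [-0.80170573  0.04546168 -0.59598755]] [-0.07452693 -0.24348012  1.59376723]
top 478.23050967200857 478.23050967200857 247.0645535512504 196.32461444236185 [[-0.12710597 -0.99187895 -0.00449728]
 [-0.97075213  0.12532711 -0.20477651]
 [ 0.20367714 -0.02166257 -0.97879843]] [0.0963833  0.57269857 1.19934408]
```

View pics/scene0.png

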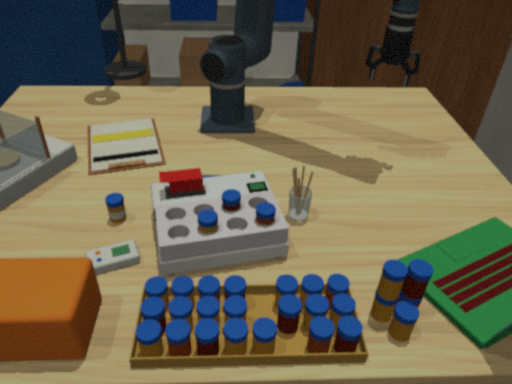

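View pics/top0.png

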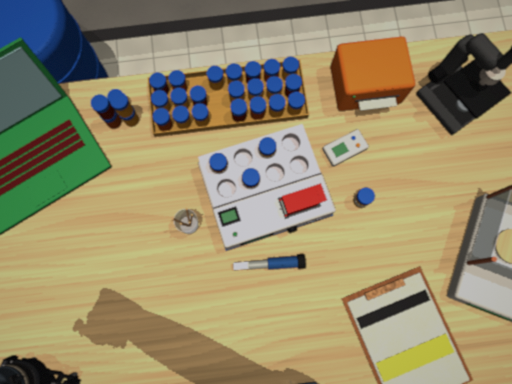

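The scene view shows the warmer around (218,222) with the red guard at (184,182). In the top view the warmer is at (265,187) and the guard at (303,200). I'll enlarge both.

```bash
cat > h.py <<'E'
import numpy as np, cv2
def ray(d,u,v):
    R=np.array(d["R"]);t=np.array(d["t"])
    c=-R.T@t; r=R.T@np.array([(u-d["cx"])/d["fx"],(v-d["cy"])/d["fy"],1.]); return c,r
def plane(d,u,v,z):
    c,r=ray(d,u,v); return c+r*(z-c[2])/r[2]
def proj(d,X):
    p=np.array(d["R"])@np.array(X)+np.array(d["t"]); return d["fx"]*p[0]/p[2]+d["cx"],d["fy"]*p[1]/p[2]+d["cy"]
def crop(d,name,x,y,w,h,s):
    cv2.imwrite(name,cv2.resize(d["frame"][y:y+h,x:x+w],None,fx=s,fy=s,interpolation=cv2.INTER_CUBIC))
E
python3 - <<'E'
from workcell import snapshot
from h import *
d=snapshot("top"); crop(d,"pics/t1.png",190,120,150,135,5)
d=snapshot("scene"); crop(d,"pics/s1.png",140,160,160,115,5)
E
```

```text
(no output)
```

View pics/t1.png

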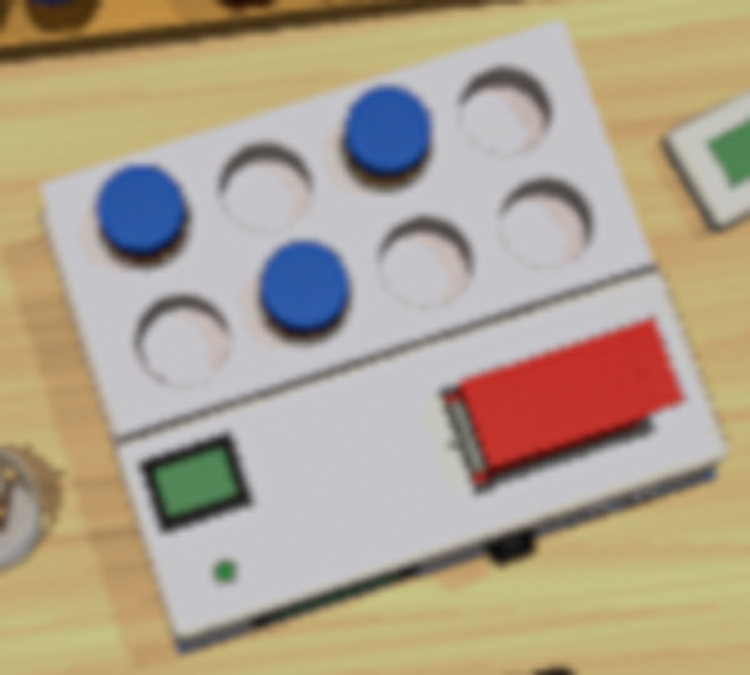

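View pics/s1.png

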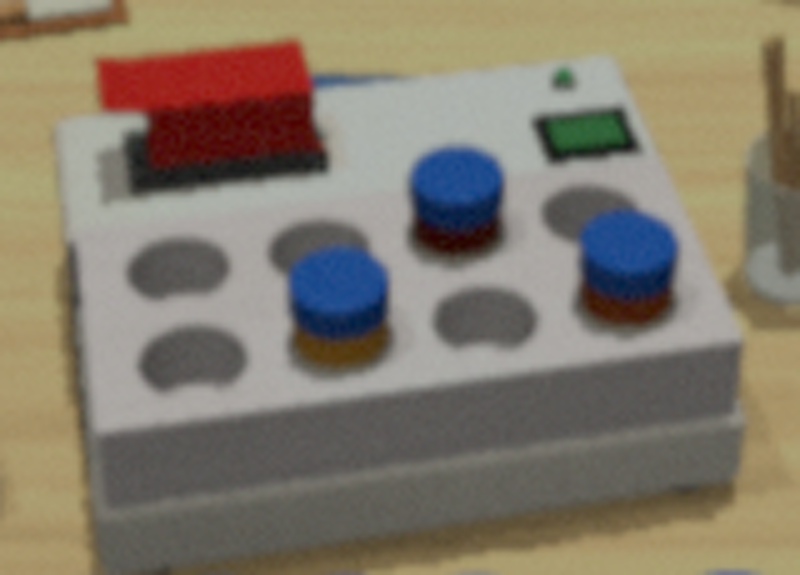

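```bash
python3 - <<'E'
from workcell import snapshot
from h import *
np.set_printoptions(precision=4,suppress=True)
d=snapshot("top"); e=snapshot("scene")
P=lambda u,v,z:plane(d,190+u/5,120+v/5,z)
FL,FR=P(180,637,.09),P(724,452,.09); RL,RR=P(42,185,.098),P(565,20,.098)
print(FL,FR,RL,RR)
for a,b in((FL,FR),(RL,RR)):
    w=a-b; print(np.linalg.norm(w[:2]),np.degrees(np.arctan2(-w[0],w[1])))
for a,b in((FL,RL),(FR,RR)):
    w=b-a; print(np.linalg.norm(w[:2]),np.degrees(np.arctan2(w[1],w[0])))
print("lip",(P(655,320,.139)+P(684,402,.139))/2,(P(655,320,.139)-P(684,402,.139)))
th=np.arctan2(-(FL-FR)[0],(FL-FR)[1])
th=np.mean([np.arctan2(-(a-b)[0],(a-b)[1]) for a,b in((FL,FR),(RL,RR))]+[np.arctan2((b-a)[1],(b-a)[0]) for a,b in((FL,RL),(FR,RR))])
R=np.array([[np.cos(th),-np.sin(th)],[np.sin(th),np.cos(th)]])
c1=((FL+FR)/2)[:2]+R@[.125,0]; c2=((RL+RR)/2)[:2]-R@[.122,0]
print(th,np.degrees(th),c1,c2)
c=(c1+c2)/2
W=lambda x,y,z:np.r_[c+R@[x/1e3,y/1e3],z/1e3]
for n,q in dict(lip=(-75,-125,139),lipA=(-52,-125,139),lipB=(-98,-125,139),hinge=(-75,-23,98),hA=(-52,-23,135),FL=(-125,150,90),FR=(-125,-150,90),RL=(122,150,98),RR=(122,-150,98)).items():
    X=W(*q);u,v=proj(d,X);a,b=proj(e,X)
    print(n,X,"top crop",((u-190)*5,(v-120)*5),"scene crop",((a-140)*5,(b-160)*5))
E
```

```text
[0.4508 0.0923 0.09  ] [ 0.509  -0.1939  0.09  ] [0.6919 0.1354 0.098 ] [ 0.7463 -0.1473  0.098 ]
0.2921442668494633 11.494382188349762
0.28794223442643635 10.894405597871701
0.24498797688362706 10.128554117563384
0.24190865632174646 11.110281753464124
lip [ 0.5499 -0.1649  0.139 ] [0.0427 0.0076 0.    ]
0.19036141940999116 10.906905914312244 [ 0.6026 -0.0272] [ 0.5993 -0.029 ]
lip [ 0.551 -0.165  0.139] top crop (np.float64(669.45022383945), np.float64(358.69194131900684)) scene crop (np.float64(97.246487896237), np.float64(86.43206794817559))
lipA [ 0.5736 -0.1607  0.139 ] top crop (np.float64(653.4679897866783), np.float64(315.58919934454167)) scene crop (np.float64(100.64992608506259), np.float64(113.66683157106735))
lipB [ 0.5284 -0.1694  0.139 ] top crop (np.float64(685.5550731620485), np.float64(402.125366370695)) scene crop (np.float64(93.95596029738101), np.float64(60.10082983617664))
hinge [ 0.5317 -0.0649  0.098 ] top crop (np.float64(468.0582225337716), np.float64(437.5548326852079)) scene crop (np.float64(309.1684028643248), np.float64(129.75994428240995))
hA [ 0.5543 -0
[... 160 characters left out ...]

FL [0.4498 0.0955 0.09  ] top crop (np.float64(173.87797351173788), np.float64(639.6068199356714)) scene crop (np.float64(613.5337877201218), np.float64(50.61528327062547))
FR [ 0.5066 -0.199   0.09  ] top crop (np.float64(734.6291287400059), np.float64(455.26219921878294)) scene crop (np.float64(50.477696521579674), np.float64(114.72654617953609))
RL [0.6924 0.1423 0.098 ] top crop (np.float64(28.77472792566266), np.float64(185.78422900166387)) scene crop (np.float64(753.592464040714), np.float64(338.38181981802904))
RR [ 0.7491 -0.1523  0.098 ] top crop (np.float64(573.5340273455952), np.float64(13.842730477569631)) scene crop (np.float64(79.82591819953271), np.float64(434.3789601536365))
```

```bash
cat >> h.py <<'E'
th=0.1904;Rw=np.array([[np.cos(th),-np.sin(th)],[np.sin(th),np.cos(th)]]);cw=np.array([.601,-.028])
def W(x,y,z): return np.r_[cw+Rw@[x/1e3,y/1e3],z/1e3]
def Winv(p): 
    q=Rw.T@(np.array(p[:2])-cw); return np.r_[q*1e3,p[2]*1e3]
def lip(t): 
    a=np.arctan2(41,102)+t; r=np.hypot(41,102); return -23-r*np.cos(a), 98+r*np.sin(a)
E
python3 - <<'E'
from workcell import snapshot
from h import *
np.set_printoptions(precision=4,suppress=True)
d=snapshot("top")
print("jar_bench",plane(d,365,197,.07),Winv(plane(d,365,197,.07)))
print("unit y",Rw[:,1])
print("pre",W(-75,-165,111))
for t in np.arange(0,1.76,.125): print(round(t,3),lip(t))
E
```

```text
jar_bench [ 0.537  -0.2818  0.07  ] [-110.89   -237.1227   70.    ]
unit y [-0.1893  0.9819]
pre [ 0.5586 -0.2042  0.111 ]
0.0 (np.float64(-125.0), np.float64(139.0))
0.125 (np.float64(-119.09249798859723), np.float64(151.39692716169571))
0.25 (np.float64(-111.68550468505033), np.float64(162.96061313409777))
0.375 (np.float64(-102.89460374252812), np.float64(173.51061046518174))
0.5 (np.float64(-92.85697423004571), np.float64(182.88228997513397))
0.625 (np.float64(-81.72924999897329), np.float64(190.92940973964107))
0.75 (np.float64(-69.68507546417304), np.float64(197.52639714620676))
0.875 (np.float64(-56.91239594098206), np.float64(202.57030841277108))
1.0 (np.float64(-43.610524821426495), np.float64(205.9824349909992))
1.125 (np.float64(-29.987033355401053), np.float64(207.709531786853))
1.25 (np.float64(-16.254511570738373), np.float64(207.7246480324758))
1.375 (np.float64(-2.627250876927313), np.float64(206.02754784391036))
1.5 (np.float64(10.68209988066053), np.float64(202.64471390198938))
1.625 (np.float64(23.465852734880592), np.float64(197.62893419895846))
1.75 (np.float64(35.52452149807961), np.float64(191.0584782995124))
```

>>> carry_out(claw=0, series=[{"slide":[0.0165,-0.034,0],"yaw":-5.31},{"slide":[0.0165,-0.034,0],"yaw":-5.31},{"slide":[0.0165,-0.034,0],"yaw":-5.31},{"slide":[0.0165,-0.034,0],"yaw":-5.31},{"slide":[0.0165,-0.034,0],"yaw":-5.31},{"slide":[0.0165,-0.034,0],"yaw":-5.31},{"slide":[0.0165,-0.034,0],"yaw":-5.31},{"slide":[0.0165,-0.034,0],"yaw":-5.31},{"slide":[0.0165,-0.034,0],"yaw":-5.31},{"slide":[0.0165,-0.034,0],"yaw":-5.31}])

```text
time_s: 1.35
tcp_pos: [0.3956, 0.1304, 0.2425]
orientation: [[-0.185, 0.983, 0.001], [0.983, 0.185, 0.0], [0.0, 0.001, -1.0]]
wrist_force: [-0.4, -0.1, 0.3]
finger_gap: 0.0
```

>>> carry_out(series=[{"slide":[0.0165,-0.034,0],"yaw":0},{"slide":[0.0165,-0.034,0],"yaw":0},{"slide":[0.0165,-0.034,0],"yaw":0},{"slide":[0.0165,-0.034,0],"yaw":0},{"slide":[0.0165,-0.034,0],"yaw":0},{"slide":[0.0165,-0.034,0],"yaw":0},{"slide":[0.0165,-0.034,0],"yaw":0},{"slide":[0.0165,-0.034,0],"yaw":0},{"slide":[0.0165,-0.034,0],"yaw":0},{"slide":[0.0165,-0.034,0],"yaw":0}])

```text
time_s: 2.35
tcp_pos: [0.5607, -0.2097, 0.2422]
orientation: [[-0.189, 0.982, 0.0], [0.982, 0.189, 0.0], [0.0, 0.0, -1.0]]
wrist_force: [0.6, 0.4, 0.5]
finger_gap: -0.002
```

>>> carry_out(series=[{"slide":[0,0,-0.015],"yaw":0},{"slide":[0,0,-0.015],"yaw":0},{"slide":[0,0,-0.015],"yaw":0},{"slide":[0,0,0],"yaw":0},{"slide":[0,0,0],"yaw":0}])

```text
time_s: 2.85
tcp_pos: [0.5599, -0.208, 0.1972]
orientation: [[-0.189, 0.982, -0.001], [0.982, 0.189, 0.0], [0.001, -0.001, -1.0]]
wrist_force: [-0.4, -0.2, -0.6]
finger_gap: 0.001
```

```bash
python3 - <<'E'
from workcell import snapshot,observe
from h import *
s=observe();print(s["time_s"],s["tcp_pos"],Winv(s["tcp_pos"]),s["wrist_force"],s["finger_gap"],s["orientation"])
d=snapshot("top"); crop(d,"pics/t2.png",260,120,130,110,6)
d=snapshot("scene"); crop(d,"pics/s2.png",90,90,160,120,5)
E
```

```text
2.85 [ 0.55992197 -0.20799196  0.1971572 ] [ -74.39947114 -168.96517227  197.15720438] [-0.42922692 -0.15911688 -0.60887114] 0.0007950047397360817 [[-1.89161161e-01  9.81945732e-01 -7.97000260e-04]
 [ 9.81945900e-01  1.89161525e-01  4.08648555e-04]
 [ 5.52032489e-04 -7.05310703e-04 -9.99999599e-01]]
```

View pics/t2.png

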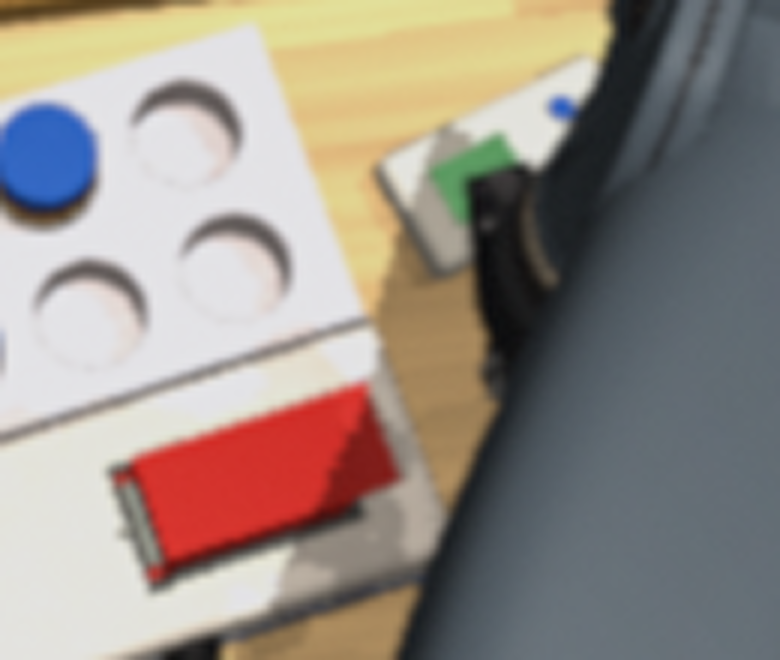

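View pics/s2.png

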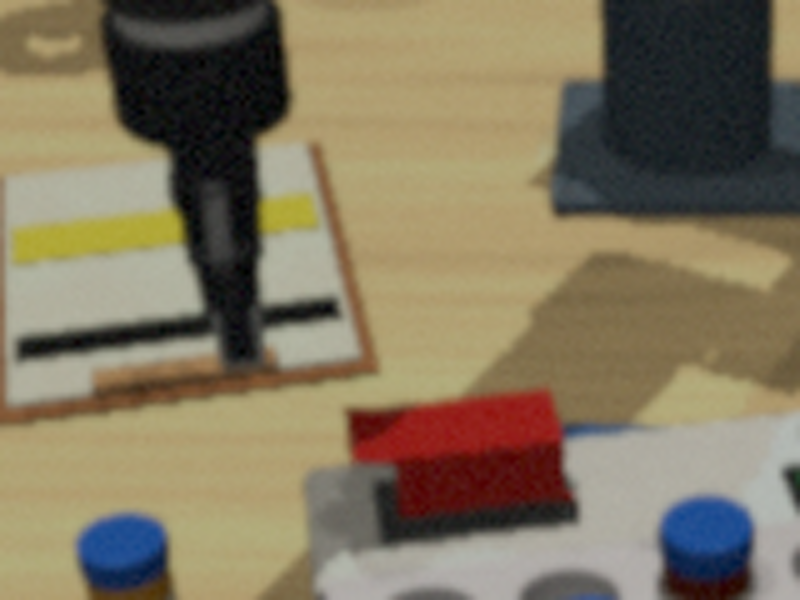

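>>> carry_out(series=[{"slide":[0,0,-0.025],"yaw":0},{"slide":[0,0,-0.025],"yaw":0},{"slide":[0,0,-0.025],"yaw":0},{"slide":[0,0,-0.01],"yaw":0},{"slide":[-0.0019,0.0098,0],"yaw":0},{"slide":[-0.0019,0.0098,0],"yaw":0},{"slide":[-0.0009,0.0049,0],"yaw":0},{"slide":[0,0,0],"yaw":0},{"slide":[0,0,0],"yaw":0}])

```text
time_s: 3.85
tcp_pos: [0.5562, -0.1837, 0.1136]
orientation: [[-0.19, 0.982, 0.002], [0.982, 0.19, -0.001], [-0.002, 0.002, -1.0]]
wrist_force: [0.4, -0.1, -0.0]
finger_gap: 0.002
```

```bash
python3 - <<'E'
from workcell import snapshot,observe
from h import *
s=observe();print(s["time_s"],s["tcp_pos"],Winv(s["tcp_pos"]),s["wrist_force"],s["finger_gap"])
d=snapshot("scene"); crop(d,"pics/s3.png",90,110,160,120,5)
E
```

```text
3.85 [ 0.55618203 -0.18367814  0.11364859] [ -73.47039498 -144.38294464  113.64858646] [ 0.39168318 -0.06797397 -0.03137762] 0.0020938972095643723
```

View pics/s3.png

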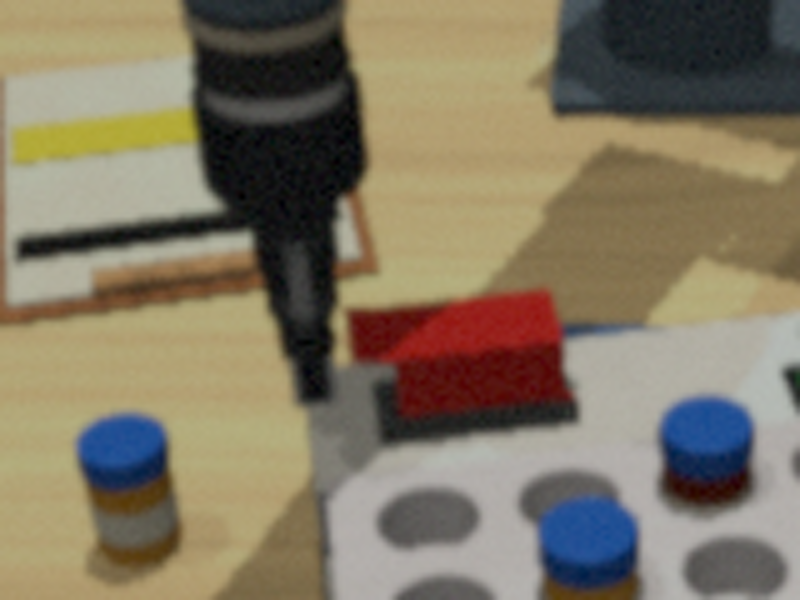

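>>> carry_out(series=[{"slide":[0,0.0,0.012],"yaw":0},{"slide":[-0.001,0.005,0],"yaw":0},{"slide":[-0.0004,0.002,0.002],"yaw":0},{"slide":[-0.0004,0.002,0.002],"yaw":0},{"slide":[0,0,0],"yaw":0}])

```text
time_s: 4.4
tcp_pos: [0.5542, -0.1755, 0.1292]
orientation: [[-0.189, 0.982, 0.001], [0.982, 0.189, -0.002], [-0.003, 0.001, -1.0]]
wrist_force: [1.5, -3.3, 0.3]
finger_gap: -0.002
```

```bash
python3 - <<'E'
from workcell import snapshot,observe
from h import *
s=observe();print(s["time_s"],s["tcp_pos"],Winv(s["tcp_pos"]),s["wrist_force"],s["finger_gap"])
d=snapshot("scene"); crop(d,"pics/s4.png",130,130,110,80,7)
E
```

```text
4.4 [ 0.55419352 -0.17553105  0.12919612] [ -73.88112115 -136.0067523   129.19611999] [ 1.49559747 -3.34745931  0.26566391] -0.0022998885324433133
```

View pics/s4.png

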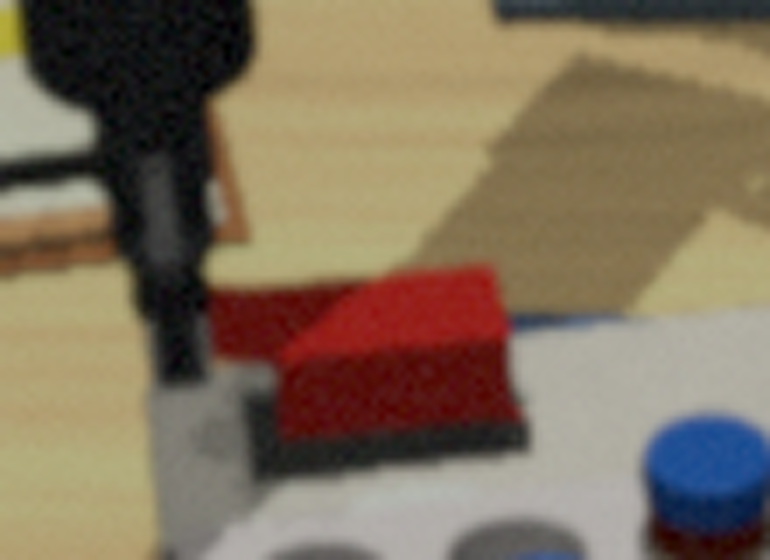

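The fingertip touches the lip edge with about 3.5 N at crop (205,330), where I expected it. Next I'll follow the lip's arc, rising slightly faster than it does.

>>> carry_out(series=[{"slide":[-0.0004,0.002,0.006],"yaw":0},{"slide":[-0.0006,0.003,0.007],"yaw":0},{"slide":[0,0,0],"yaw":0}])

```text
time_s: 4.75
tcp_pos: [0.5529, -0.169, 0.1425]
orientation: [[-0.19, 0.982, 0.001], [0.982, 0.19, 0.001], [0.0, 0.001, -1.0]]
wrist_force: [0.9, -2.5, 1.2]
finger_gap: 0.002
```

```bash
python3 - <<'E'
from workcell import snapshot,observe
from h import *
s=observe();print(s["time_s"],s["tcp_pos"],Winv(s["tcp_pos"]),s["wrist_force"],s["finger_gap"])
d=snapshot("scene"); crop(d,"pics/s5.png",130,130,110,80,7)
E
```

```text
4.75 [ 0.55288512 -0.16901691  0.14252205] [ -73.93306807 -129.36271877  142.52205441] [ 0.93148458 -2.46014032  1.24148317] 0.0023794504054692883
```

View pics/s5.png

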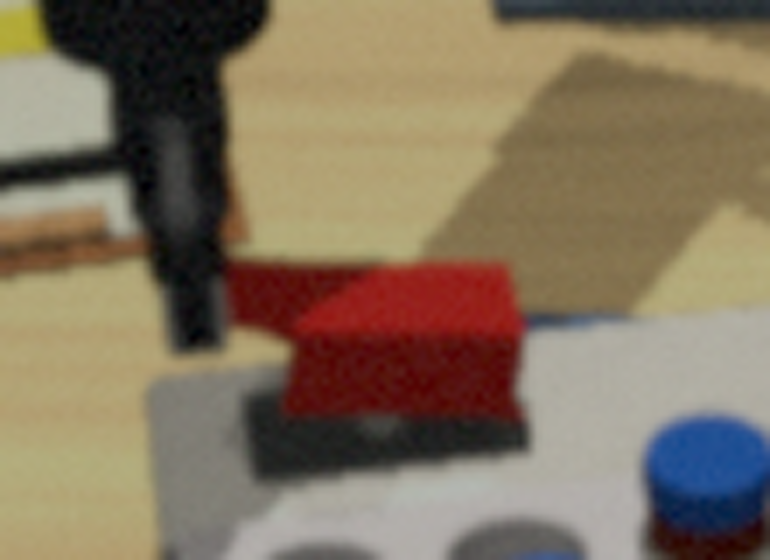

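>>> carry_out(series=[{"slide":[-0.0007,0.0036,0.006],"yaw":0},{"slide":[-0.0007,0.0038,0.006],"yaw":0},{"slide":[-0.0008,0.0042,0.0056],"yaw":0},{"slide":[-0.0008,0.0044,0.0054],"yaw":0},{"slide":[-0.001,0.0049,0.005],"yaw":0},{"slide":[-0.001,0.0051,0.005],"yaw":0},{"slide":[0,0,0],"yaw":0}])

```text
time_s: 5.5
tcp_pos: [0.5477, -0.1428, 0.1752]
orientation: [[-0.19, 0.982, 0.001], [0.982, 0.19, 0.0], [-0.0, 0.001, -1.0]]
wrist_force: [0.0, -0.8, 0.5]
finger_gap: -0.002
```

```bash
python3 - <<'E'
from workcell import snapshot,observe
from h import *
s=observe();print(s["time_s"],s["tcp_pos"],Winv(s["tcp_pos"]),s["wrist_force"],s["finger_gap"])
d=snapshot("scene"); crop(d,"pics/s6.png",130,100,110,100,6)
E
```

```text
5.5 [ 0.54771804 -0.14283174  0.17523513] [ -74.0511861  -102.67287194  175.23513036] [ 0.00691236 -0.84530523  0.49082646] -0.0022093575028763086
```

View pics/s6.png

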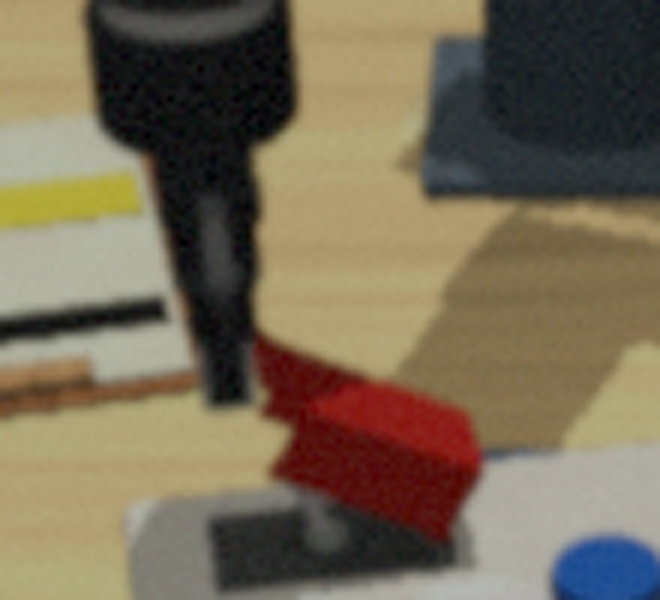

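>>> carry_out(series=[{"slide":[-0.0011,0.0054,0.0043],"yaw":0},{"slide":[-0.0011,0.0054,0.004],"yaw":0},{"slide":[-0.0011,0.0059,0.0035],"yaw":0},{"slide":[-0.0011,0.0059,0.0033],"yaw":0},{"slide":[-0.0012,0.0062,0.0026],"yaw":0},{"slide":[-0.0012,0.0062,0.0024],"yaw":0},{"slide":[-0.0013,0.0065,0.0018],"yaw":0},{"slide":[-0.0013,0.0065,0.0016],"yaw":0},{"slide":[-0.0013,0.0065,0.0005],"yaw":0},{"slide":[0,0,0],"yaw":0}])

```text
time_s: 6.55
tcp_pos: [0.5368, -0.0882, 0.1984]
orientation: [[-0.19, 0.982, 0.0], [0.982, 0.19, 0.0], [0.0, 0.0, -1.0]]
wrist_force: [0.0, -0.7, 0.4]
finger_gap: 0.002
```

```bash
python3 - <<'E'
from workcell import snapshot,observe
from h import *
s=observe();print(s["time_s"],s["tcp_pos"],Winv(s["tcp_pos"]),s["wrist_force"],s["finger_gap"])
d=snapshot("scene"); crop(d,"pics/s7.png",130,80,130,120,5)
E
```

```text
6.55 [ 0.53681067 -0.08815318  0.19844121] [-74.41342595 -46.91819088 198.4412135 ] [ 0.02059625 -0.70896423  0.38852071] 0.0015156907535279283
```

View pics/s7.png

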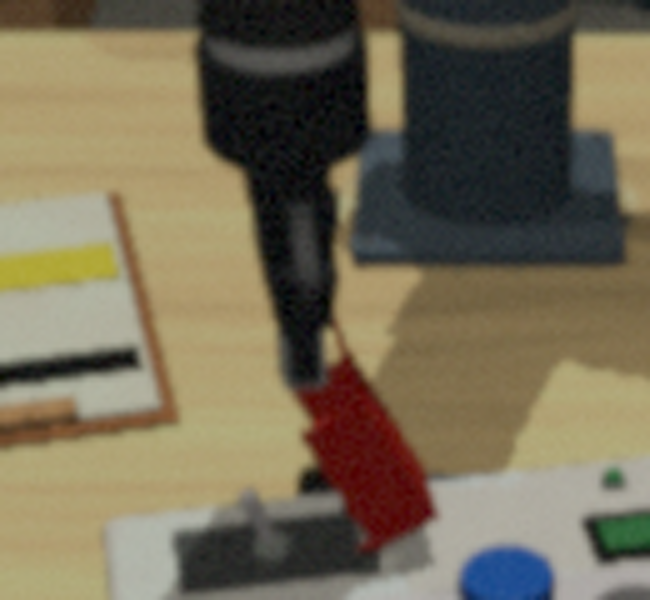

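>>> carry_out(series=[{"slide":[-0.001,0.005,0],"yaw":0},{"slide":[-0.001,0.005,0],"yaw":0},{"slide":[-0.001,0.005,0],"yaw":0},{"slide":[-0.001,0.005,0],"yaw":0},{"slide":[0,0,0],"yaw":0},{"slide":[0,0,0],"yaw":0}])

```text
time_s: 7.2
tcp_pos: [0.533, -0.069, 0.1984]
orientation: [[-0.189, 0.982, 0.0], [0.982, 0.189, -0.0], [-0.0, 0.0, -1.0]]
wrist_force: [-0.3, -0.7, -0.0]
finger_gap: 0.002
```

```bash
python3 - <<'E'
from workcell import snapshot,observe
from h import *
s=observe();print(s["time_s"],s["tcp_pos"],Winv(s["tcp_pos"]),s["wrist_force"],s["finger_gap"])
d=snapshot("scene"); crop(d,"pics/s8.png",130,80,130,120,5)
E
```

```text
7.2 [ 0.53296851 -0.06900342  0.19835373] [-74.56202808 -27.3873571  198.35373081] [-0.31118125 -0.6580911  -0.0179331 ] 0.0015504989246822093
```

View pics/s8.png

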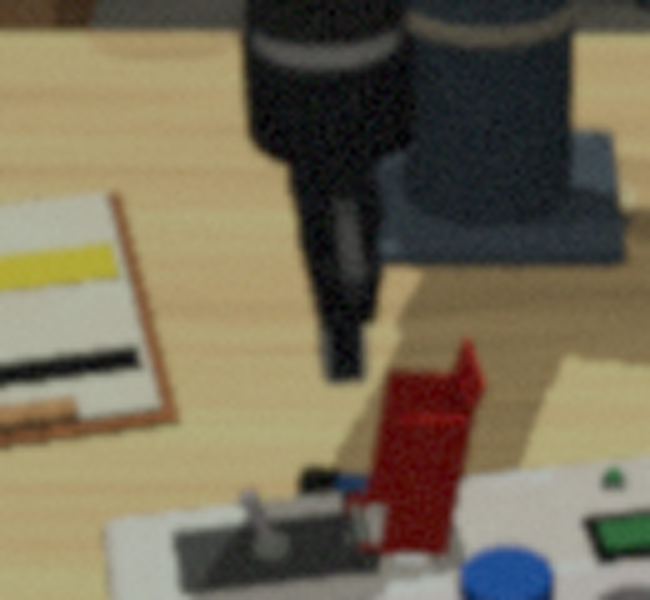

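The guard has fallen fully open (crop 420,460) and stays without contact. The bare toggle at crop (255,510) leans right. I'll move to its right side and push it over.

>>> carry_out(series=[{"slide":[0.0041,-0.0215,0],"yaw":0},{"slide":[0.0041,-0.0215,0],"yaw":0},{"slide":[0.0041,-0.0215,0],"yaw":0},{"slide":[0.0041,-0.0215,0],"yaw":0},{"slide":[0,0,0],"yaw":0},{"slide":[0,0,-0.025],"yaw":0},{"slide":[0,0,-0.025],"yaw":0},{"slide":[0,0,-0.02],"yaw":0},{"slide":[0,0,0],"yaw":0},{"slide":[0,0,0],"yaw":0}])

```text
time_s: 8.25
tcp_pos: [0.549, -0.1546, 0.1283]
orientation: [[-0.189, 0.982, -0.001], [0.982, 0.189, 0.001], [0.001, -0.001, -1.0]]
wrist_force: [-0.1, -0.1, 1.4]
finger_gap: -0.001
```

```bash
python3 - <<'E'
from workcell import snapshot,observe
from h import *
s=observe();print(s["time_s"],s["tcp_pos"],Winv(s["tcp_pos"]),s["wrist_force"],s["finger_gap"])
d=snapshot("scene"); crop(d,"pics/s9.png",130,110,110,90,7)
E
```

```text
8.25 [ 0.54900927 -0.15458565  0.12831643] [ -75.00773134 -114.45873906  128.31642519] [-0.06156496 -0.09160062  1.35132619] -0.0006272453944589555
```

View pics/s9.png

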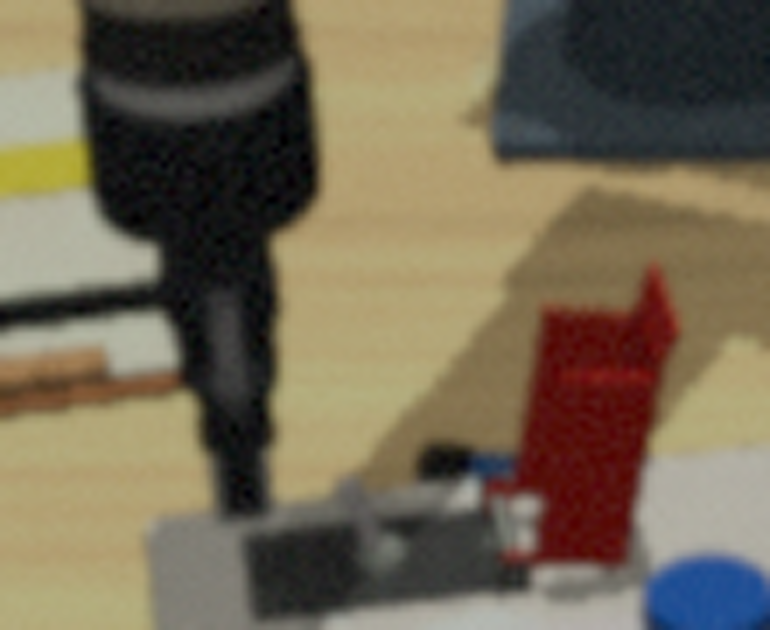

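>>> carry_out(series=[{"slide":[-0.0019,0.0098,0],"yaw":0},{"slide":[-0.001,0.0049,0],"yaw":0},{"slide":[-0.0006,0.0029,0],"yaw":0},{"slide":[-0.0006,0.0029,0],"yaw":0},{"slide":[-0.0006,0.0029,0],"yaw":0},{"slide":[-0.0006,0.0029,0],"yaw":0},{"slide":[0,0,0],"yaw":0}])

```text
time_s: 9.0
tcp_pos: [0.5446, -0.1289, 0.1291]
orientation: [[-0.189, 0.982, 0.002], [0.982, 0.189, -0.0], [-0.001, 0.002, -1.0]]
wrist_force: [0.1, -1.8, 1.3]
finger_gap: -0.0
```

>>> carry_out(series=[{"slide":[-0.0006,0.0029,0],"yaw":0},{"slide":[-0.0006,0.0029,0],"yaw":0},{"slide":[-0.0004,0.002,0],"yaw":0},{"slide":[0,0,0],"yaw":0}])

```text
time_s: 9.4
tcp_pos: [0.5418, -0.12, 0.1275]
orientation: [[-0.19, 0.982, -0.002], [0.982, 0.19, 0.001], [0.002, -0.001, -1.0]]
wrist_force: [0.3, 0.6, 0.3]
finger_gap: -0.001
```

```bash
python3 - <<'E'
from workcell import snapshot,observe
from h import *
s=observe();print(s["time_s"],s["tcp_pos"],Winv(s["tcp_pos"]),s["wrist_force"],s["finger_gap"])
d=snapshot("scene"); crop(d,"pics/s10.png",130,110,110,90,7)
E
```

```text
9.4 [ 0.54175303 -0.12003942  0.12750395] [-75.59490853 -79.16355016 127.50395494] [0.28487344 0.55283813 0.31065332] -0.0010818832805771978
```

View pics/s10.png

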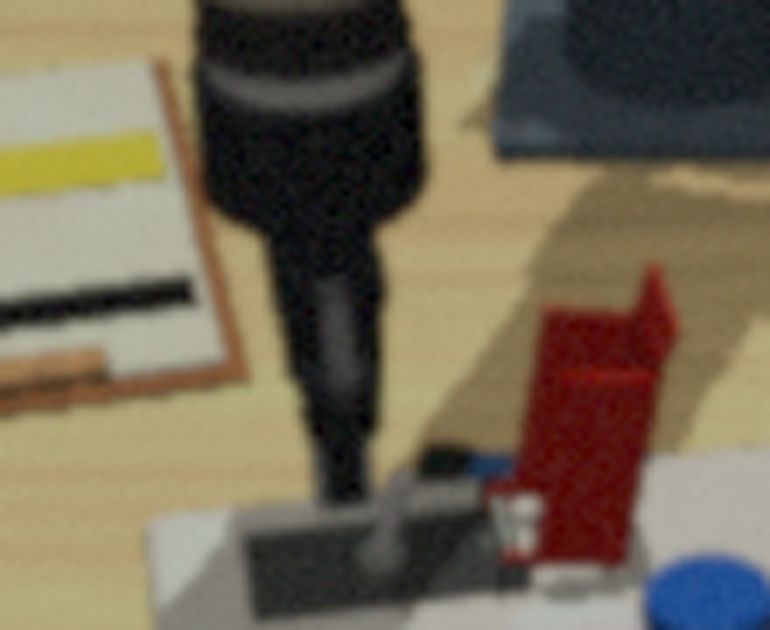

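The toggle now leans left (tip at crop (405,480)) and stays there with no force on the finger, so it's on. I'll retreat, go over the guard, and come down on its left.

>>> carry_out(series=[{"slide":[0.0019,-0.0098,0],"yaw":0},{"slide":[0,0,0.03],"yaw":0},{"slide":[0,0,0.04],"yaw":0},{"slide":[0,0,0.04],"yaw":0},{"slide":[0,0,0.02],"yaw":0},{"slide":[0,0,0],"yaw":0}])

```text
time_s: 10.05
tcp_pos: [0.5464, -0.1323, 0.263]
orientation: [[-0.189, 0.982, 0.008], [0.982, 0.189, -0.003], [-0.005, 0.007, -1.0]]
wrist_force: [1.0, -0.4, 0.1]
finger_gap: -0.0
```

>>> carry_out(series=[{"slide":[-0.0057,0.0295,0],"yaw":0},{"slide":[-0.0057,0.0295,0],"yaw":0},{"slide":[-0.0057,0.0295,0],"yaw":0},{"slide":[-0.0057,0.0295,0],"yaw":0},{"slide":[-0.0057,0.0295,0],"yaw":0},{"slide":[-0.0057,0.0295,0],"yaw":0},{"slide":[0,0,0],"yaw":0},{"slide":[0,0,0],"yaw":0}])

```text
time_s: 10.85
tcp_pos: [0.5098, 0.0462, 0.2569]
orientation: [[-0.19, 0.982, -0.002], [0.982, 0.19, -0.001], [-0.0, -0.002, -1.0]]
wrist_force: [0.0, -0.7, -0.4]
finger_gap: -0.001
```

```bash
python3 - <<'E'
from workcell import snapshot,observe
from h import *
s=observe();print(s["time_s"],s["tcp_pos"],Winv(s["tcp_pos"]),s["wrist_force"],s["finger_gap"])
d=snapshot("scene"); crop(d,"pics/s11.png",140,60,150,135,5)
E
```

```text
10.85 [0.50977202 0.04620136 0.25687454] [-75.53663436  90.12549042 256.87453576] [ 0.02893315 -0.73641283 -0.44222477] -0.0005826763641285525
```

View pics/s11.png

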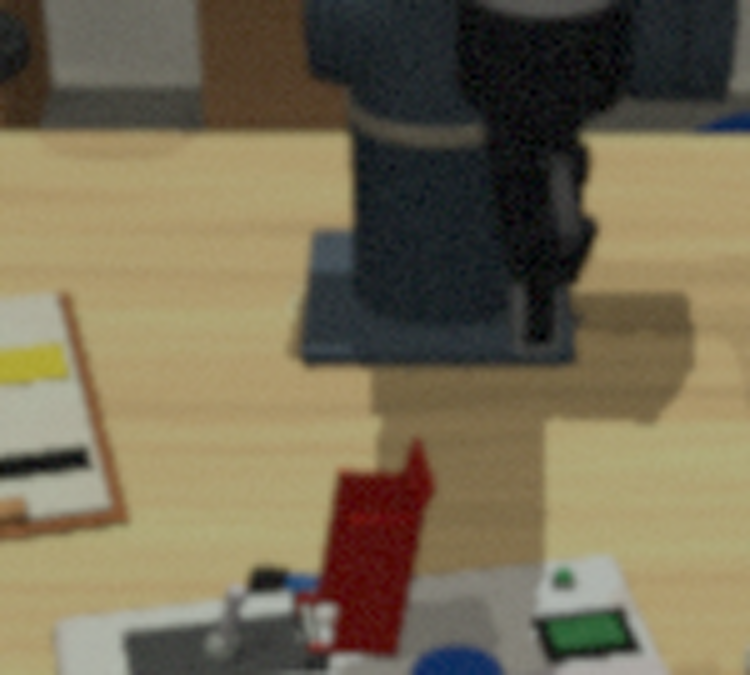

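>>> carry_out(series=[{"slide":[0,0,-0.025],"yaw":0},{"slide":[0,0,-0.025],"yaw":0},{"slide":[0,0,-0.025],"yaw":0},{"slide":[0.0029,-0.0147,0],"yaw":0},{"slide":[0.0029,-0.0147,0],"yaw":0},{"slide":[0.001,-0.0049,0],"yaw":0},{"slide":[0.001,-0.0049,0],"yaw":0},{"slide":[0.001,-0.0049,0],"yaw":0},{"slide":[0.001,-0.0049,0],"yaw":0},{"slide":[0,0,0],"yaw":0}])

```text
time_s: 11.9
tcp_pos: [0.5205, -0.0033, 0.1839]
orientation: [[-0.189, 0.982, 0.001], [0.982, 0.189, -0.0], [-0.0, 0.001, -1.0]]
wrist_force: [0.7, 0.3, -1.4]
finger_gap: -0.001
```

```bash
python3 - <<'E'
from workcell import snapshot,observe
from h import *
s=observe();print(s["time_s"],s["tcp_pos"],Winv(s["tcp_pos"]),s["wrist_force"],s["finger_gap"])
d=snapshot("scene"); crop(d,"pics/s12.png",140,80,150,120,5)
E
```

```text
11.9 [ 0.52045212 -0.00328248  0.18386683] [-74.41443827  39.51466443 183.86682552] [ 0.69754691  0.34000297 -1.37935402] -0.0005900399568178265
```

View pics/s12.png

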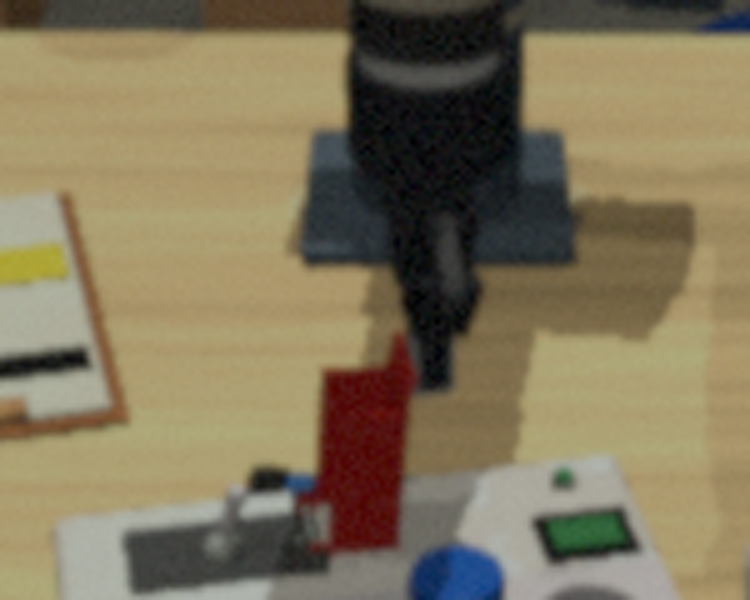

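>>> carry_out(series=[{"slide":[0.001,-0.0049,0],"yaw":0},{"slide":[0.001,-0.0049,0],"yaw":0},{"slide":[0.001,-0.0049,0],"yaw":0},{"slide":[0.001,-0.0049,0],"yaw":0},{"slide":[0.001,-0.0049,0],"yaw":0},{"slide":[0.001,-0.0049,0],"yaw":0},{"slide":[0.001,-0.0049,0],"yaw":0},{"slide":[0,0,0],"yaw":0}])

```text
time_s: 12.75
tcp_pos: [0.5271, -0.038, 0.1833]
orientation: [[-0.188, 0.982, 0.0], [0.982, 0.188, -0.001], [-0.001, 0.0, -1.0]]
wrist_force: [-0.4, 0.3, 0.3]
finger_gap: 0.003
```

```bash
python3 - <<'E'
from workcell import snapshot,observe
from h import *
s=observe();print(s["time_s"],s["tcp_pos"],Winv(s["tcp_pos"]),s["wrist_force"],s["finger_gap"])
d=snapshot("scene"); crop(d,"pics/s13.png",140,80,150,120,5)
E
```

```text
12.75 [ 0.52714473 -0.03802491  0.18325848] [-74.4178358    4.13348731 183.25848146] [-0.39900891  0.32540189  0.27087874] 0.0028291884851100696
```

View pics/s13.png

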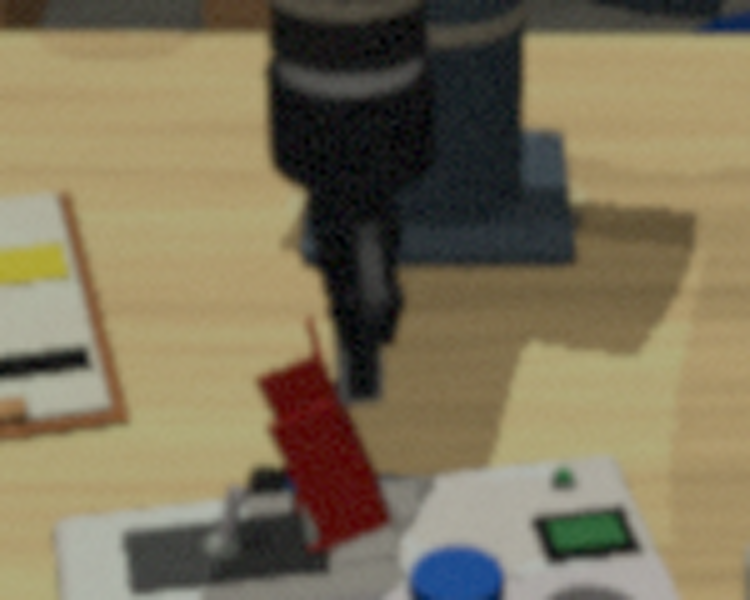

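>>> carry_out(series=[{"slide":[0.001,-0.0049,0],"yaw":0},{"slide":[0.001,-0.0049,0],"yaw":0},{"slide":[0.001,-0.0049,0],"yaw":0},{"slide":[0.001,-0.0049,0],"yaw":0},{"slide":[0.001,-0.0049,0],"yaw":0},{"slide":[0,0,0],"yaw":0},{"slide":[0,0,0],"yaw":0}])

```text
time_s: 13.5
tcp_pos: [0.5319, -0.0618, 0.1832]
orientation: [[-0.189, 0.982, -0.0], [0.982, 0.189, 0.0], [0.0, -0.0, -1.0]]
wrist_force: [-0.4, -0.6, -1.3]
finger_gap: 0.004
```

```bash
python3 - <<'E'
from workcell import snapshot,observe
from h import *
s=observe();print(s["time_s"],s["tcp_pos"],Winv(s["tcp_pos"]),s["wrist_force"],s["finger_gap"])
d=snapshot("scene"); crop(d,"pics/s14.png",140,80,150,120,5)
E
```

```text
13.5 [ 0.5318846  -0.06183949  0.18315592] [-74.27056881 -20.14776127 183.15591854] [-0.36538553 -0.60482749 -1.29446874] 0.003589480723765962
```

View pics/s14.png

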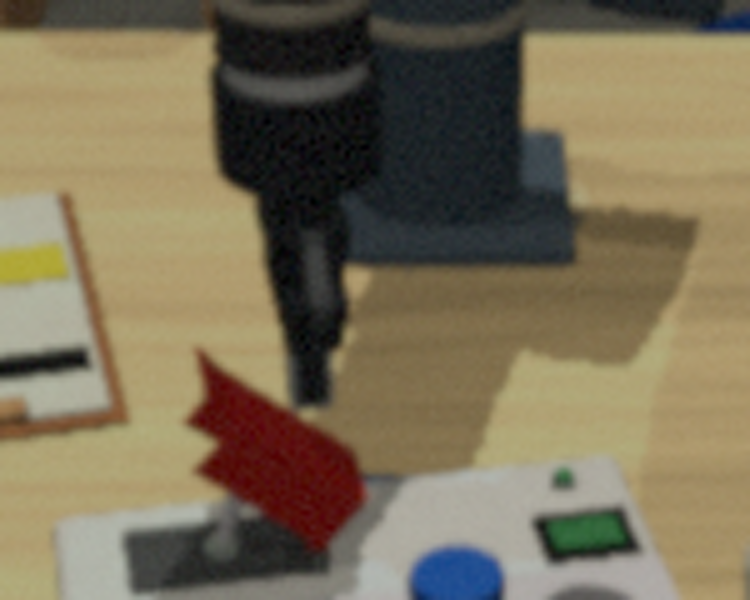

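It's past centre and falling. I'll wait, then look.

>>> carry_out(series=[{"slide":[0,0,0.01],"yaw":0},{"slide":[0,0,0.02],"yaw":0},{"slide":[0,0,0.03],"yaw":0},{"slide":[0,0,0.02],"yaw":0},{"slide":[0,0,0],"yaw":0},{"slide":[0,0,0],"yaw":0}])

```text
time_s: 14.15
tcp_pos: [0.5324, -0.0616, 0.2641]
orientation: [[-0.189, 0.982, 0.002], [0.982, 0.189, -0.0], [-0.001, 0.002, -1.0]]
wrist_force: [-0.6, 0.2, 0.5]
finger_gap: -0.001
```

>>> carry_out(series=[{"slide":[-0.01,0.04,0.0],"yaw":0},{"slide":[-0.01,0.04,0.0],"yaw":0},{"slide":[-0.01,0.04,0],"yaw":0},{"slide":[-0.01,0.04,0],"yaw":0},{"slide":[-0.03,0.04,0],"yaw":0},{"slide":[-0.03,0.04,0],"yaw":0},{"slide":[0,0,0],"yaw":0},{"slide":[0,0,0],"yaw":0}])

```text
time_s: 14.95
tcp_pos: [0.4308, 0.1792, 0.2621]
orientation: [[-0.192, 0.981, -0.002], [0.981, 0.192, -0.001], [-0.001, -0.002, -1.0]]
wrist_force: [0.5, -0.9, 0.4]
finger_gap: -0.001
```

```bash
python3 - <<'E'
from workcell import snapshot,observe
from h import *
s=observe();print(s["time_s"],s["tcp_pos"],Winv(s["tcp_pos"]),s["wrist_force"],s["finger_gap"])
d=snapshot("scene"); crop(d,"pics/s15.png",90,130,240,150,3)
d=snapshot("top"); cv2.imwrite("pics/t15.png",d["frame"])
E
```

```text
14.95 [0.43077866 0.17915605 0.26207832] [-127.94056991  235.62713104  262.07832301] [ 0.45511596 -0.86061225  0.42593958] -0.0008279828286057284
```

View pics/s15.png

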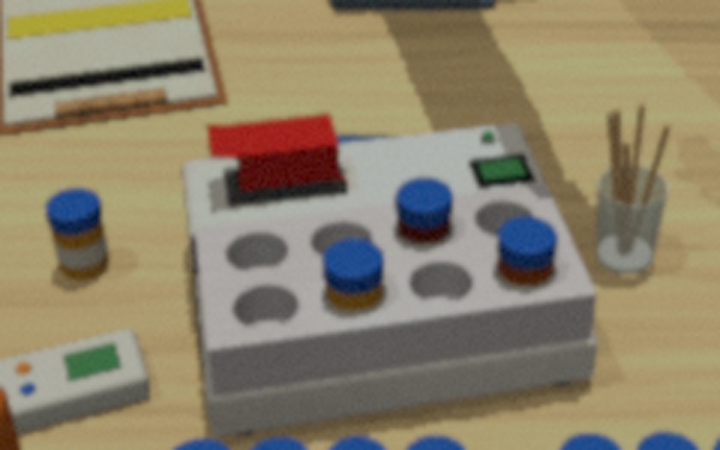

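View pics/t15.png

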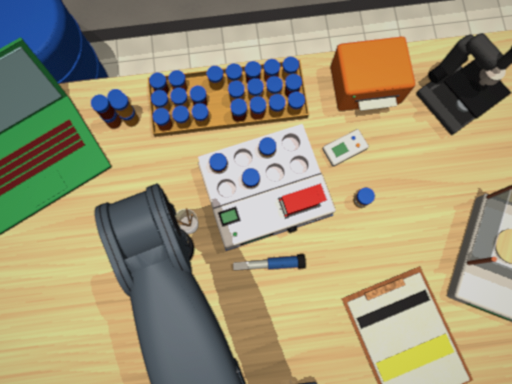

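The guard is shut again (top view (303,200), as at the start). The jars, refractometer, meter and cup are where they were, and the arm is clear of everything.

```bash
python3 -c "
from workcell import job_done
print(job_done())"
```

```text
the job is handed in; nothing more can be done
None
```

I switched the warmer on in the order you asked and handed the job in; no verdict was reported. The arm's clock read about 15 s, against the 56 s limit.

- **Opening the guard:** with the fingers shut, I pushed the lip up and over until the guard fell fully open by itself. The highest force I read was about 3.7 N.
- **Toggle:** I pushed it left from its right side until it snapped over. It stayed leaning left with no measurable force on the finger.
- **Closing the guard:** I pushed the guard back from the left until it passed its tipping point and dropped shut.

**Last checks:** both cameras show the guard shut in its starting position, and the jars, refractometer, meter and cup where they stood. The arm is clear of everything. The toggle can't be seen under the closed guard. It was still leaning left in the last picture before the guard dropped. No checks failed or disagreed.

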